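# Line up a controller cover with a drift pin and fit its next screw

## Task

The cover plate of the controller housing sits skewed on the one screw that is in, so its two open holes do not line up with those in the housing. Take the tapered drift pin from the wooden rack and push it fully home through one of the open holes to bring the cover into line, then drop the cap screw from the rack fully home into the other open hole, leaving the pin in place. Do not disturb the other things on the bench.

Things in the scene. Friction and masses are not known exactly. Their poses are not given: they have to be found in the camera images.
- housing: Grey cast housing, block 110 (x) x 150 (y) x 45 mm high, fixed on the bench; origin: centre of its underside, z up. Foot flanges stick out 15 mm at both y ends, cable glands 22 mm on the +x side. Upright through holes 15 mm across at x = -36 and +36, y = -58 mm. The fixed screw on which the cover pivots is at x = 0, y = +58: head 22 mm across, its top 69.5 mm above the bench.
- cover (a joint): Angle of the aluminium cover plate (104 x 144 x 8 mm, top 53.3 mm above the bench, low ribs in its middle) about the fixed screw, rad, positive anticlockwise from above; 0 = its holes stand exactly over the housing's. It starts at 0.035 to 0.045 (holes 4 to 5.5 mm out of line), turns easily (about 0.5 N at the holes) within +-0.06 and stays where it is left.
- housing_hole_near (a point): Centre of the mouth, at 45 mm height, of the housing's hole at x = -36, y = -58 mm of the housing (fixed).
- housing_hole_far (a point): Centre of the mouth, at 45 mm height, of the housing's hole at x = +36, y = -58 mm of the housing (fixed).
- cover_hole_near (a point): Centre of the top, at 53.3 mm height, of the cover's 15 mm hole that belongs over housing_hole_near; moves with the cover.
- cover_hole_far (a point): Centre of the top, at 53.3 mm height, of the cover's 15 mm hole that belongs over housing_hole_far; moves with the cover.
- rack: Wooden rack block 50 (x) x 130 (y) x 45 mm high, fixed on the bench, with three upright through holes, 16 mm across, in a row along y at -36, 0 and +36 mm; pin and screw stand in the two outer ones (either way round), the middle one is empty. Origin: centre of its underside.
- drift_pin: Dark steel drift pin, 80 g, 79 mm long, upright in the rack. Origin at its lower tip, z up its axis. From the tip up: cone 3 to 14 mm across over 20 mm; 14 mm shank to 34 mm; collar 24 mm across to 39 mm; slim ringed grip 16 mm across to 79 mm. In the rack the collar rests on the rack (tip 11 mm above the bench); fully home it rests on the cover (tip 19.3 mm above the bench).
- cap_screw: Bright steel socket-head cap screw, unthreaded, 60 g, 50 mm long, upright in the rack. Origin at its lower tip, z up its axis. Shank 12 mm across, 34 mm long, foot chamfered to 9 mm; round head 22 mm across, 16 mm high. In the rack the head rests on the rack (tip 11 mm above the bench); fully home it rests on the cover (tip 19.3 mm above the bench).
- heatsink: silver finned heatsink 30x42x22 (mm); a bystander, origin at the centre of its underside.
- transformer: small transformer on a bracket 28x36x31 (mm); a bystander, origin at the centre of its underside.
- vial2: white vial with a black cap, 25 across, 49 high (mm); a bystander, origin at the centre of its underside.
- pliers: pliers with blue handles, 122 long (mm); a bystander, origin at the centre of its underside.
- driver_red: screwdriver with a red handle, 164 long (mm); a bystander, origin at the centre of its underside.

How it is judged:
By the outcome, as a careful person would: the job done as asked, in the order asked, and still so for the second after the job is handed in, with the robot touching nothing.
It also fails if it takes over 61 s, if anything falls off the work surface, if the arm or the gripper's body presses on something with over 40 N, if the wrist force passes 120 N, or if a joint passes its speed limit or range.

## Robot

A 7-joint arm with a two-finger parallel gripper is mounted at the origin on a cart in front of the work surface, level with it; the furniture and walls round the work are solid. World frame = base frame: x ahead of the robot, y to its left, z up, the work surface at z = 0. Lengths are in m, angles in rad, forces in N, time in s.
With the tool pointing down it reaches from about 0.35 to 0.9 m from the base axis. Payload 8.1 kg.
Tool frame: the origin (TCP) lies at the very end of the fingers, on their centre line; the grasp point (between the pads) lies 19 mm behind it; z points along the fingers, y is the line along which they close (so a half turn about z gives the same grasp; the last joint's range is limited). The gripper opens to 92 mm and grips with 3 to 60 N. Pads are 19 mm wide; open, the fingers measure 130 mm over their backs; the gripper's body (75 mm by 190 mm) begins 47 mm behind the grasp point.
Start: joints at [1.23, 0.434, 0.025, 1.573, -0.012, 1.134, -0.075], TCP at [0.147, -0.607, 0.227] pointing down, gripper open.
Joint ranges: [-2.62, 2.62], [-0.44, 2.09], [-1.27, 1.32], [0.08, 2.57], [-1.32, 4.46], [0.12, 2], [-2.74, 2.74]. Speed limits (rad/s): [2.22, 2.22, 3.01, 3.01, 3.14, 3.14, 3.14].

## Interface

Orientations are given as a rotation vector (axis times angle).
In Python, from cell import arm gives the robot as it stands.
- The arm moves only by the shell command python3 -m pendant 'ROWS' [FORCE]. ROWS is a JSON object of lists of equal length, an entry for each row: "slide": the shift along the tool's x, y, z in units of 0.3 m (1.0 is 0.3 m), a list of three; "dr": the turn, a rotation vector about the tool's x, y, z in units of 0.12 rad (1.0 is 0.12 rad), a list of three; "claw": the opening, from 0 (shut) to 1 (fully open). In form: {"slide": [[tx, ty, tz], ...], "dr": [[ax, ay, az], ...], "claw": [claw, ...]}. A call has 1 to 10 rows; each row shifts and turns the commanded pose from where the row before left it, along the tool's axes as they then stand; what a row does not reach is not made up. A row lasts 1/10 s, in which the tool goes at most 50 mm and 8.59 degrees, less where a joint would pass 70% of its speed; a pose out of reach is approached as far as the arm can. A call with a number of a shift or a turn outside -1 to 1 is refused whole. A call with a gripper value outside its range is refused whole. The fingers move at their own pace and stop on an object; FORCE is the grip in N (left out, the last holds). Time passes only in rows, so rows that do not move let the fingers close. It gives the time, the measured TCP pose, the force, the opening and the grip force at its end, in the units of the state.
- arm.observe(): the state, without advancing time (a new reading comes with each control period).
- arm.get_image(name): name is "scene" or "top" or "wrist"; returns the picture (400x640x3 uint8, red, green, blue); there is no depth.
- arm.calibration(name): a dict with "K" (3x3 intrinsics, pixels), "xyz" and "orientation" of the camera in the world. Camera axes: x right, y up, looking along -z (the intrinsics and any distortion apply to the point x, -y, -z); pixel columns grow to the right and rows downward; lengths in m; the calibration is good to about 2 mm. A picture is of the moment at which its call begins: read the wrist's pose just before it. calibration takes no time and is no camera call; for the wrist camera it gives the pose at the moment of the call.
- arm.sign_off(): hands the job in; it is judged then, once.
The state is a dict: "clock": time; "joints": joint angles; "dq": joint speeds; "joint_efforts": joint torques, N m; "position": TCP position; "ee_rot": TCP orientation; "force": force on the tool from outside, world axes, zero at the start; "ft_torque": the same for the moment, N m; "width": opening from 0.0 (shut) to 1.0 (fully open); "gripper_force": force on a finger pad.
Only numpy, scipy, OpenCV 4.12 (cv2) and the standard library are available. Lean on these libraries where they do the work, as an engineer would, in place of code of your own. Each camera call takes 0.05 s, during which the arm holds its last target. There are 200 camera calls.

## Working session

There is one attempt and no reset: what is moved stays moved. The work goes in short steps, Python scripts to look and compute and a shell command to move; the robot and the scene stay as the last step left them, time stands still between calls to the robot, and variables do not carry over. Pictures are saved under pics/ and viewed, at most 11 in all, crops included, and the job is handed in when it is done.

```bash
mkdir -p pics; ls; python3 - <<'E'
from cell import arm
import cv2
s=arm.observe();print(s)
for n in("top","scene"):
    c=arm.calibration(n);print(n,c)
    cv2.imwrite(f"pics/{n}0.png",arm.get_image(n)[:,:,::-1])
print(arm.calibration("wrist"))
E
```

```text
pics
{'clock': 0.0, 'joints': array([ 1.23042388,  0.43523426,  0.02494496,  1.57408981, -0.01161289,
        1.13399298, -0.0751182 ]), 'dq': array([-9.10684974e-05, -5.02615386e-04, -1.29184330e-03, -1.17762641e-03,
       -2.01257215e-03,  1.01333461e-03, -5.26565290e-04]), 'joint_efforts': array([ 1.45948001e-03, -6.67827272e+01,  9.85720418e-01, -3.14458466e+01,
       -6.04983210e-02,  4.29728057e-02,  9.63029242e-05]), 'position': array([ 0.14705619, -0.60692976,  0.22594045]), 'ee_rot': array([-3.11789126e+00, -3.72323120e-01,  4.80693450e-04]), 'force': array([ 0.78794511, -0.05228965,  0.03052179]), 'ft_torque': array([-0.0376755 , -0.04378551, -0.03050567]), 'gripper_force': 0.0, 'width': 1.0011490628428577}
top {'K': array([[368.67037196,   0.        , 321.42482432],
       [  0.        , 368.67037196, 196.2263709 ],
       [  0.        ,   0.        ,   1.        ]]), 'xyz': array([ 0.28895929, -0.02527352,  1.19094213]), 'orientation': array([ 0.15027482, -0.1239555 , -1.58566149])}
scene {'K': array([[512.83755339,   0.        , 309.33624387],
       [  0.        , 512.83755339, 198.96995225],
       [  0.        ,   0.        ,   1.        ]]), 'xyz': array([-0.33155599,  0.90884132,  0.62044606]), 'orientation': array([ 0.50327096, -1.34696775, -2.08294034])}
{'K': array([[319.81591967,   0.        , 317.45750286],
       [  0.        , 319.81591967, 198.16603944],
       [  0.        ,   0.        ,   1.        ]]), 'xyz': array([ 0.22498707, -0.58946761,  0.38337856]), 'orientation': array([-0.25217116,  0.19958059, -1.32258401])}
```

View pics/top0.png

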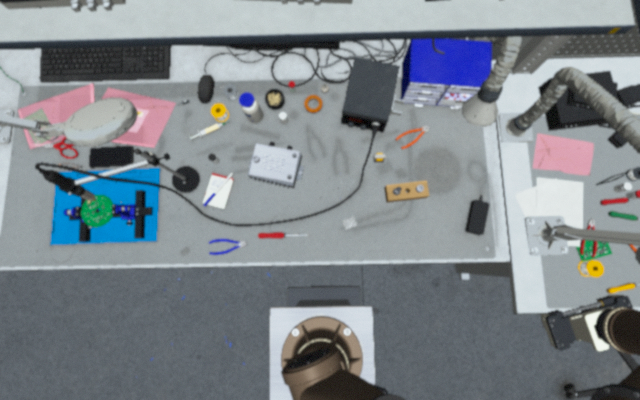

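View pics/scene0.png

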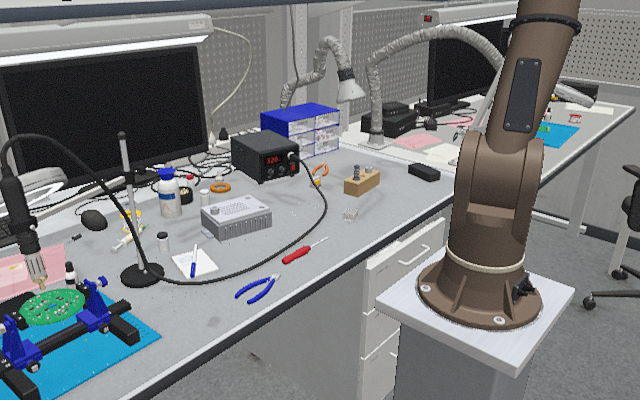

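The top view shows the housing around (276,165), the rack around (407,190), a black cable running between them, pliers at (227,246) and the red screwdriver at (283,236). The scene view shows the pin and the screw standing in the rack at about (362,172).

```bash
cat > h.py <<'E'
from cell import arm
import numpy as np, cv2
from scipy.spatial.transform import Rotation as R
def cam(n):
    c=arm.calibration(n);return c["K"],c["xyz"],R.from_rotvec(c["orientation"]).as_matrix()
def ray(c,px,z):
    K,t,M=c;d=np.linalg.solve(K,[px[0],px[1],1.]);d=M@(d*[1,-1,-1]);return t+d*(z-t[2])/d[2]
def proj(c,P):
    K,t,M=c;q=(np.atleast_2d(P)-t)@M*[1,-1,-1];q=q@K.T;return q[:,:2]/q[:,2:]
def shift(target,rot=None):
    s=arm.observe();M=R.from_rotvec(s["ee_rot"]).as_matrix()
    return M.T@(np.array(target)-s["position"])
E
python3 - <<'E'
from h import *
c=cam("top")
for n,p,z in [("hous",(276,165),.05),("rack",(407,190),.045),("rackL",(386,192),.045),("rackR",(428,186),.045),("a",(397,189),.06),("b",(418,187),.06),("drv",(283,236),0),("cable",(300,222),0),("cable",(362,180),.0),("duct",(485,110),.1)]: print(n,ray(c,p,z).round(3))
im=cv2.imread("pics/top0.png")
a=cv2.resize(im[130:205,235:315],None,fx=5,fy=5,interpolation=2);b=cv2.resize(im[165:240,370:450],None,fx=5,fy=5,interpolation=2)
cv2.imwrite("pics/c1.png",np.hstack([a,b]))
s=arm.observe();print(R.from_rotvec(s["ee_rot"]).as_matrix().round(3))
k,t,M=cam("wrist");print(M.round(3), (R.from_rotvec(s["ee_rot"]).as_matrix().T@(t-s["position"])).round(3))
E
```

```text
hous [0.594 0.136 0.05 ]
rack [ 0.505 -0.278  0.045]
rackL [ 0.5   -0.212  0.045]
rackR [ 0.516 -0.345  0.045]
a [ 0.506 -0.244  0.06 ]
b [ 0.511 -0.309  0.06 ]
drv [0.371 0.119 0.   ]
cable [0.415 0.064 0.   ]
cable [ 0.55  -0.142  0.   ]
duct [ 0.742 -0.522  0.1  ]
[[ 0.972  0.236 -0.   ]
 [ 0.236 -0.972  0.001]
 [-0.    -0.001 -1.   ]]
[[ 0.235  0.929  0.286]
 [-0.972  0.225  0.068]
 [-0.001 -0.294  0.956]] [ 0.08   0.001 -0.157]
```

View pics/c1.png

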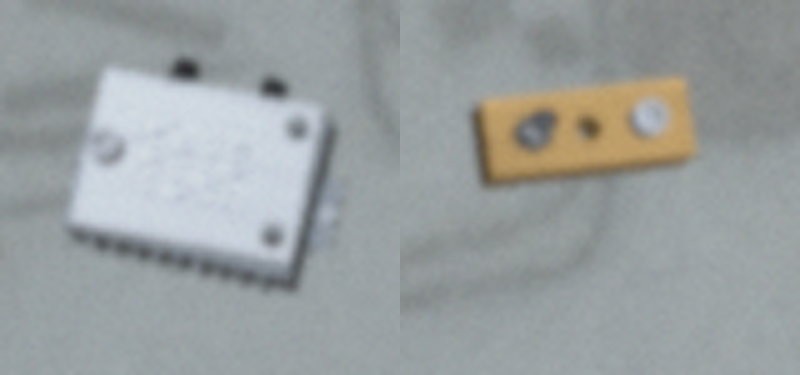

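The enlarged crop shows the pin in the rack's left (+y) hole at about (396,191) and the screw in the right one at about (420,188). The cover holes are at about (289,177) near and (294,156) far. I'm moving over the rack now to look with the wrist camera.

```bash
python3 -m pendant '{"slide":[[0.14,-0.077,0.009],[0.14,-0.077,0.009],[0.14,-0.077,0.009],[0.14,-0.077,0.009],[0.14,-0.077,0.009],[0.14,-0.077,0.009],[0.14,-0.077,0.009],[0.14,-0.077,0.009],[0.14,-0.077,0.009],[0.14,-0.077,0.009]],"dr":[[0,0,0],[0,0,0],[0,0,0],[0,0,0],[0,0,0],[0,0,0],[0,0,0],[0,0,0],[0,0,0],[0,0,0]],"claw":[0.45,0.45,0.45,0.45,0.45,0.45,0.45,0.45,0.45,0.45]}' 60
python3 -m pendant '{"slide":[[0,0,0.05],[0,0,0],[0,0,0]],"dr":[[0,0,0.97],[0,0,0],[0,0,0]],"claw":[0.45,0.45,0.45]}'
python3 - <<'E'
from h import *
print(arm.observe()["position"]); cv2.imwrite("pics/w1.png",arm.get_image("wrist")[:,:,::-1])
E
```

```text
clock: 1.1
position: [0.502, -0.2825, 0.1994]
ee_rot: [-3.119, -0.372, 0.001]
force: [1.2, -1.0, 0.1]
width: 0.449
gripper_force: 0.0
clock: 1.4
position: [0.4999, -0.2848, 0.1844]
ee_rot: [3.136, 0.193, -0.003]
force: [0.0, -0.2, 0.5]
width: 0.453
gripper_force: 0.0
[ 0.49993836 -0.28477144  0.1844258 ]
```

View pics/w1.png

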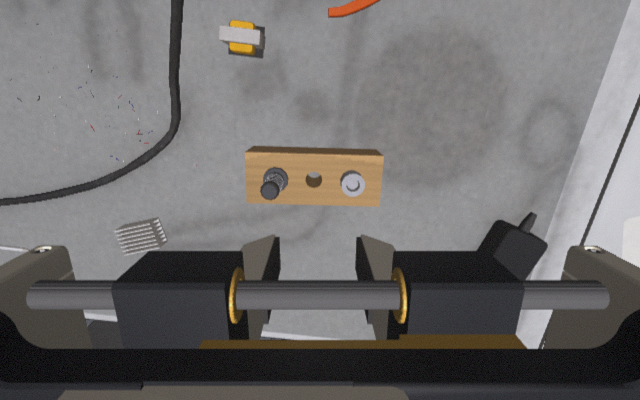

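The wrist view shows the rack level in the image at (246–383, 150–206). The pin top is at (270,188), the collar at (275,180), the empty hole at (314,180), and the screw head at (352,184). The heatsink is at (140,237).

```bash
python3 - <<'E'
from h import *
c=cam("wrist")
g=cv2.imread("pics/w1.png")
P=[ray(c,(270,188),.090),ray(c,(314,180),.045),ray(c,(352,184),.061)]
for p in P: print(p.round(4))
print(np.linalg.norm(P[0]-P[1]),np.linalg.norm(P[2]-P[1]))
s=arm.observe();print("tool",[shift(p).round(4) for p in P])
cv2.imwrite("pics/c2.png",cv2.resize(g[140:215,235:395],None,fx=5,fy=5,interpolation=2))
K,t,M=c; print((R.from_rotvec(s["ee_rot"]).as_matrix().T@(t-s["position"])).round(4))
E
```

```text
[ 0.5064 -0.2467  0.09  ]
[ 0.5063 -0.2825  0.045 ]
[ 0.5108 -0.3168  0.061 ]
0.05750012858167486 0.038162227995084994
tool [array([ 0.0111, -0.0376,  0.0949]), array([ 0.0068, -0.0021,  0.1399]), array([0.007 , 0.0326, 0.1239])]
[ 0.08    0.0011 -0.1574]
```

View pics/c2.png

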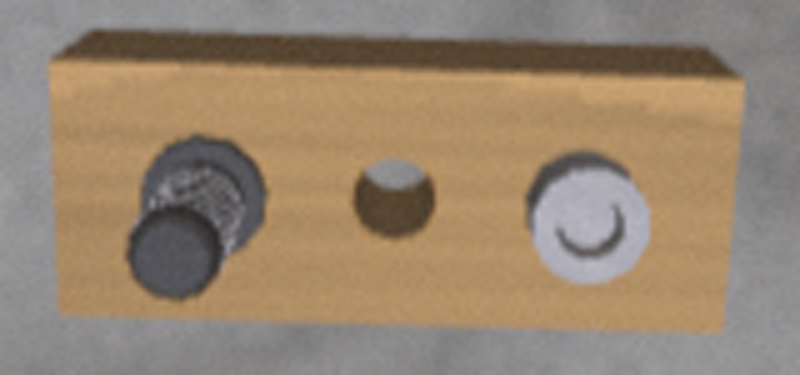

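The enlarged crop puts the pin cap at (270.0,190.6), the collar at (275.8,179), the empty hole at (314.0,179.6) and the screw head at (353.2,184.8). These agree with the known 36 mm spacing, so I'm grasping the pin.

```bash
python3 -m pendant '{"slide":[[0.027,-0.125,0],[0,0,0.13],[0,0,0.13],[0,0,0.12],[0,0,0.053],[0,0,0],[0,0,0]],"dr":[[0,0,0],[0,0,0],[0,0,0],[0,0,0],[0,0,0],[0,0,0],[0,0,0]],"claw":[0.45,0.45,0.45,0.45,0.45,0.45,0.45]}' 60
python3 -m pendant '{"slide":[[0,0,0],[0,0,0],[0,0,0],[0,0,0],[0,0,0],[0,0,0]],"dr":[[0,0,0],[0,0,0],[0,0,0],[0,0,0],[0,0,0],[0,0,0]],"claw":[0,0,0,0,0,0]}' 60
python3 - <<'E'
from h import *
g=arm.get_image("wrist")[:,:,::-1]; cv2.imwrite("pics/w2.png",g)
c=cam("wrist");s=arm.observe();M=R.from_rotvec(s["ee_rot"]).as_matrix()
print(proj(c,s["position"]))
for z in(0,-.019,-.038):print(proj(c,s["position"]+M@[0,0,z]))
cv2.imwrite("pics/c3.png",cv2.resize(g[150:350,220:420],None,fx=3,fy=3,interpolation=2))
E
```

```text
clock: 2.15
position: [0.5045, -0.247, 0.0557]
ee_rot: [3.135, 0.189, 0.001]
force: [0.0, 0.5, -0.1]
width: 0.449
gripper_force: 0.0
clock: 2.75
position: [0.5048, -0.2453, 0.0554]
ee_rot: [-3.136, -0.191, -0.001]
force: [-1.8, 2.7, 6.5]
width: 0.163
gripper_force: 60.0
[[315.36002989 253.67270102]]
[[315.36002989 253.67270102]]
[[315.13956248 271.61261564]]
[[314.86088499 294.28921097]]
```

View pics/c3.png

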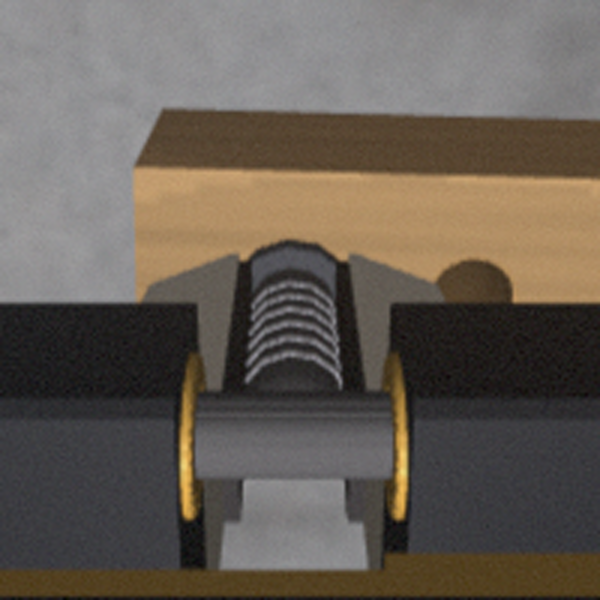

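The pin is gripped: opening 15 mm, ringed grip between the pads, collar front edge at about (317.7,230). Next I'll work out the move to the housing.

```bash
python3 - <<'E'
from h import *
c=cam("top")
n,f,p=ray(c,(289.4,177),.0533),ray(c,(294.4,155.6),.0533),ray(c,(256.6,159.6),.0695)
print(n,f,p,np.linalg.norm(n-f)); d=f-n;print(np.degrees(np.arctan2(d[1],d[0]))); d=p-(n+f)/2;print(np.degrees(np.arctan2(-d[0],d[1])))
s=arm.observe();M=R.from_rotvec(s["ee_rot"]).as_matrix();print(M.round(3))
m=(n+f)/2; print("to mid+z.16",shift([m[0]-.01,m[1],.155])/.3)
w=cam("wrist")
for dx in(-.004,-.002,0,.002,.004):print(dx,proj(w,s["position"]+M@[dx+.012,0,.0054]))
E
```

```text
[0.55326418 0.09235479 0.0533    ] [0.6230981  0.07614466 0.0533    ] [0.60802519 0.19415829 0.0695    ] 0.07169061948199651
-13.068294386202657
-10.234522151032097
[[ 0.993  0.122  0.001]
 [ 0.122 -0.993  0.   ]
 [ 0.001 -0.    -1.   ]]
to mid+z.16 [ 0.37646809 -1.06067767 -0.33150889]
-0.004 [[315.38460497 236.07752706]]
-0.002 [[315.37699956 232.73247567]]
0 [[315.36934322 229.36502264]]
0.002 [[315.36163543 225.97494218]]
0.004 [[315.35387568 222.56200546]]
```

```bash
python3 -m pendant '{"slide":[[0,0,-0.08],[0,0,-0.13],[0,0,-0.13],[0.045,-0.135,0],[0.045,-0.135,0],[0.045,-0.135,0],[0.045,-0.135,0],[0.045,-0.135,0],[0.045,-0.135,0],[0.045,-0.135,0]],"dr":[[0,0,0],[0,0,0],[0,0,0],[0,0,0],[0,0,0],[0,0,0],[0,0,0],[0,0,0],[0,0,0],[0,0,0]],"claw":[0,0,0,0,0,0,0,0,0,0]}' 60
python3 -m pendant '{"slide":[[0.03,-0.08,0],[0,0,0],[0,0,0],[0,0,0],[0,0,0]],"dr":[[0,0,0],[0,0,0.97],[0,0,0.97],[0,0,0.97],[0,0,0]],"claw":[0,0,0,0,0]}' 60
python3 - <<'E'
from h import *
s=arm.observe();print(s["position"],s["force"])
g=arm.get_image("wrist")[:,:,::-1]; cv2.imwrite("pics/w3.png",g)
cv2.imwrite("pics/c4.png",cv2.resize(g[60:310,160:470],None,fx=2.4,fy=2.4,interpolation=2))
E
```

```text
clock: 3.8
position: [0.5641, 0.0486, 0.1569]
ee_rot: [3.135, 0.19, 0.0]
force: [0.7, -0.7, -1.1]
width: 0.164
gripper_force: 60.0
clock: 4.3
position: [0.5699, 0.072, 0.1567]
ee_rot: [3.12, -0.359, -0.0]
force: [-0.2, -0.6, -0.9]
width: 0.163
gripper_force: 60.0
[0.56987467 0.07198016 0.15668106] [-0.2176614  -0.55299457 -0.88987323]
```

View pics/c4.png

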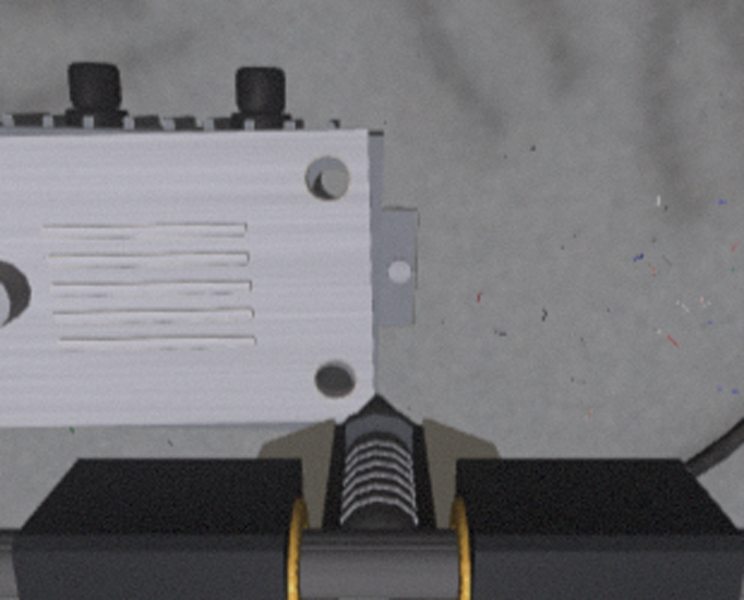

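The pin is held upright with its tip showing at full-image (317.5,225.4). The cover's near hole is at (299.2,218.3) and the far hole at (296.5,134.6). The pivot screw is at the left edge.

```bash
python3 - <<'E'
from h import *
s=arm.observe();w=cam("wrist");M=R.from_rotvec(s["ee_rot"]).as_matrix()
T=lambda p:(M.T@(p-s["position"])).round(4)
tipz=s["position"][2]-.0444
t=ray(w,(317.5,225.4),tipz);n=ray(w,(299.2,218.3),.0533);f=ray(w,(296.5,134.6),.0533)
print("tip",T(t),"near",T(n),"far",T(f),np.linalg.norm(n-f),n,f)
d=f-n;y=np.arctan2(d[1],d[0]);print("cover yaw",np.degrees(y),"tool",np.degrees(np.arctan2(M[1,0],M[0,0])))
h=y-.04;X=np.array([np.cos(h),np.sin(h),0]);Y=np.array([-X[1],X[0],0])
print("hnear",T(n-.00464*X+.00144*Y),"hfar",T(f-.00464*X-.00144*Y))
g=cv2.imread("pics/w3.png",0);b=cv2.GaussianBlur(g,(3,3),0)
for q in((299,218),(296,135)):
    x,yv=q;cr=b[yv-14:yv+15,x-14:x+15];m=(cr<140).astype(np.uint8)
    k,l,st,ce=cv2.connectedComponentsWithStats(m);print(st.tolist(),(ce+[x-14,yv-14]).round(1).tolist(),int(np.median(cr)))
E
```

```text
tip [-0.001   0.001   0.0444] near [-0.0181 -0.0149  0.1034] far [ 0.0536 -0.0158  0.1034] 0.07178079060694931 [0.55553715 0.09042477 0.0533    ] [0.62571209 0.07532645 0.0533    ]
cover yaw -12.14223595912979 tool -12.90492652272619
hnear [-0.0227 -0.0164  0.1034] hfar [ 0.049  -0.0145  0.1034]
[[0, 0, 29, 29, 592], [6, 6, 17, 16, 220], [21, 22, 8, 7, 29]] [[298.4, 217.5], [299.0, 217.7], [310.8, 230.1]] 169
[[0, 0, 29, 29, 574], [5, 4, 18, 19, 267]] [[296.1, 135.4], [295.7, 134.2]] 168
```

```bash
python3 -m pendant '{"slide":[[-0.065,-0.055,0],[0,0,0.1],[0,0,0.07],[0,0,0],[0,0,0]],"dr":[[0,0,0],[0,0,0],[0,0,0],[0,0,0],[0,0,0]],"claw":[0,0,0,0,0]}' 60
python3 - <<'E'
from h import *
s=arm.observe();w=cam("wrist");M=R.from_rotvec(s["ee_rot"]).as_matrix()
T=lambda p:(M.T@(p-s["position"])).round(4)
g=arm.get_image("wrist")[:,:,::-1];cv2.imwrite("pics/w4.png",g)
b=cv2.GaussianBlur(cv2.cvtColor(g,6),(3,3),0)
P=proj(w,s["position"]+M@[.0713,.0,.05])[0];print("expect far",P)
x,y=P.astype(int);cr=b[y-22:y+23,x-22:x+23];k,l,st,ce=cv2.connectedComponentsWithStats((cr<140).astype(np.uint8))
for i in range(1,k):
  if st[i][4]>60:
    q=ce[i]+[x-22,y-22];print(st[i],q,"tool",T(ray(w,q,.0533)),ray(w,q,.0533))
cv2.imwrite("pics/c5.png",cv2.resize(g[60:300,200:440],None,fx=2.5,fy=2.5,interpolation=2))
E
```

```text
clock: 4.85
position: [0.5548, 0.0922, 0.1061]
ee_rot: [3.121, -0.355, -0.001]
force: [1.3, -0.1, -1.0]
width: 0.162
gripper_force: 60.0
expect far [315.88570186 114.92186472]
[ 12   8  24  24 457] [316.29321663 111.3916849 ] tool [0.0734 0.0003 0.0527] [0.62618129 0.07552369 0.0533    ]
```

View pics/c5.png

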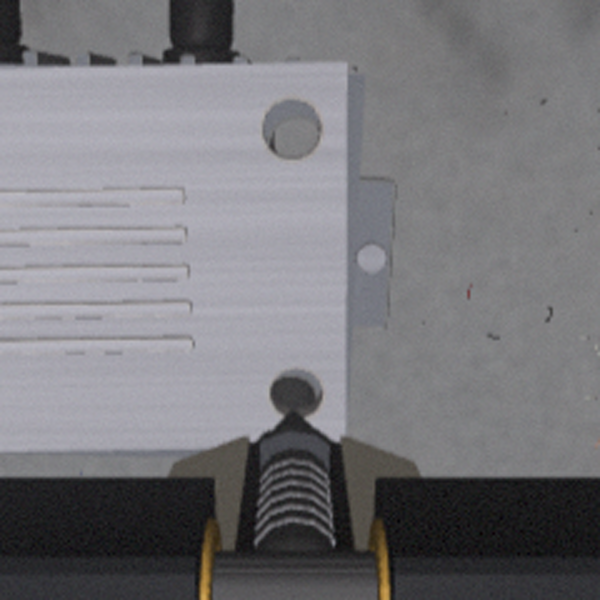

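The tip sits just in front of the near hole, at (317,225). The far hole is at (316.3,111.4), which agrees with the earlier fix. The tip is about midway between the cover hole's centre and the housing hole's centre, so I'm entering.

```bash
python3 -m pendant '{"slide":[[0,0,0.03],[0,0,0.02],[0,0,0.015],[0,0,0.015],[0,0,0]],"dr":[[0,0,0],[0,0,0],[0,0,0],[0,0,0],[0,0,0]],"claw":[0,0,0,0,0]}' 60
python3 -m pendant '{"slide":[[-0.004,-0.0015,0],[-0.004,-0.0015,0],[0,0,0]],"dr":[[0,0,0],[0,0,0],[0,0,0]],"claw":[0,0,0]}' 60
```

```text
clock: 5.4
position: [0.5545, 0.0923, 0.0812]
ee_rot: [3.121, -0.357, -0.001]
force: [0.6, -0.7, -0.3]
width: 0.163
gripper_force: 60.0
clock: 5.7
position: [0.5525, 0.094, 0.082]
ee_rot: [-3.121, 0.357, -0.0]
force: [0.8, -0.6, -0.5]
width: 0.164
gripper_force: 60.0
```

```bash
python3 -m pendant '{"slide":[[0,0,0.015],[0,0,0.015],[0,0,0],[0,0,0]],"dr":[[0,0,0],[0,0,0],[0,0,0],[0,0,0]],"claw":[0,0,0,0]}' 60
python3 -c "
from h import *
s=arm.observe();print(R.from_rotvec(s['ee_rot']).as_matrix().T@s['force'])"
```

```text
clock: 6.1
position: [0.5524, 0.0939, 0.0725]
ee_rot: [3.121, -0.357, -0.001]
force: [0.4, 0.3, -1.0]
width: 0.164
gripper_force: 60.0
[ 0.27266169 -0.41217464  0.97871813]
```

```bash
python3 -m pendant '{"slide":[[0,0,0.008],[0,0,0.007],[0,0,0],[0,0,0]],"dr":[[0,0,0],[0,0,0],[0,0,0],[0,0,0]],"claw":[0,0,0,0]}' 60
python3 -c "
from h import *
s=arm.observe();print(R.from_rotvec(s['ee_rot']).as_matrix().T@s['force'],s['position'])"
```

```text
clock: 6.5
position: [0.5525, 0.0938, 0.0682]
ee_rot: [3.121, -0.357, -0.0]
force: [-0.0, -0.4, -1.1]
width: 0.164
gripper_force: 60.0
[0.07228239 0.39294648 1.12494309] [0.5525463  0.09382319 0.06823419]
```

```bash
python3 -m pendant '{"slide":[[0,0,0.007],[0,0,0.005],[0,0,0],[0,0,0]],"dr":[[0,0,0],[0,0,0],[0,0,0],[0,0,0]],"claw":[0,0,0,0]}' 60
python3 -c "
from h import *
s=arm.observe();print(R.from_rotvec(s['ee_rot']).as_matrix().T@s['force'],s['position'])"
```

```text
clock: 6.9
position: [0.5526, 0.0938, 0.0647]
ee_rot: [3.121, -0.357, -0.0]
force: [-0.5, -0.0, -0.4]
width: 0.162
gripper_force: 60.0
[-0.49153401  0.12907351  0.42113035] [0.55257965 0.09381789 0.06465573]
```

```bash
python3 -m pendant '{"slide":[[0,0,0.005],[0,0,0.003],[0,0,0],[0,0,0]],"dr":[[0,0,0],[0,0,0],[0,0,0],[0,0,0]],"claw":[0,0,0,0]}' 60
```

```text
clock: 7.3
position: [0.5534, 0.0936, 0.0636]
ee_rot: [-3.121, 0.358, -0.003]
force: [-2.8, -1.2, 11.4]
width: 0.161
gripper_force: 60.0
```

The contact force at the expected height says the pin is seated. I'm releasing and rising.

```bash
python3 -m pendant '{"slide":[[0,0,0],[0,0,0],[0,0,0],[0,0,0],[0,0,-0.05],[0,0,-0.12],[0,0,-0.13],[0,0,-0.08],[0,0,0],[0,0,0]],"dr":[[0,0,0],[0,0,0],[0,0,0],[0,0,0],[0,0,0],[0,0,0],[0,0,0],[0,0,0],[0,0,0],[0,0,0]],"claw":[0.45,0.45,0.45,0.45,0.45,0.45,0.45,0.45,0.45,0.45]}' 60
cat >> h.py <<'E'
def blobs(c,g,Pw,z,r=24,thr=140,amin=60):
    b=cv2.GaussianBlur(cv2.cvtColor(g,6),(3,3),0);x,y=proj(c,Pw)[0].astype(int)
    k,l,st,ce=cv2.connectedComponentsWithStats((b[y-r:y+r+1,x-r:x+r+1]<thr).astype(np.uint8))
    return [(st[i].tolist(),(ce[i]+[x-r,y-r]).round(1),ray(c,ce[i]+[x-r,y-r],z)) for i in range(1,k) if st[i][4]>amin]
E
python3 - <<'E'
from h import *
w=cam("wrist");g=arm.get_image("wrist")[:,:,::-1];cv2.imwrite("pics/w5.png",g)
print(arm.observe()["position"])
for b in blobs(w,g,[.62117,.0763,.0533],.0533):print(b)
cv2.imwrite("pics/c6.png",cv2.resize(g[60:300,200:440],None,fx=2.5,fy=2.5,interpolation=2))
# rack screw move
print("to rack",shift([.5108,-.318,.17])/.3)
E
```

```text
clock: 8.3
position: [0.5527, 0.0939, 0.1764]
ee_rot: [-3.121, 0.357, -0.001]
force: [-0.5, -0.1, 0.1]
width: 0.452
gripper_force: 0.0
[0.55211184 0.09368228 0.17558213]
([0, 0, 49, 49, 491], array([330.7, 103.3]), array([0.62558557, 0.06447434, 0.0533    ]))
([17, 16, 18, 18, 249], array([319.5, 111.6]), array([0.62117004, 0.07517213, 0.0533    ]))
to rack [0.17591971 1.36789245 0.01919158]
```

View pics/c6.png

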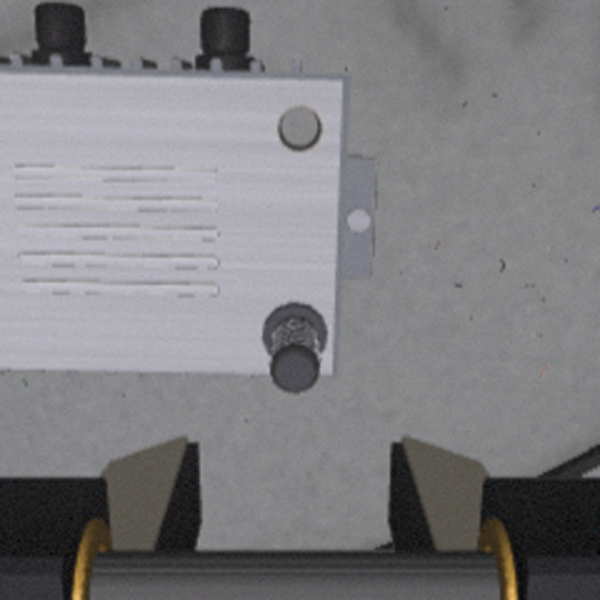

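The pin is seated with its collar on the cover, at about (318,195). The far hole at (320,111) now shows a clear bench disc all the way through, so the cover is aligned. I'm going for the screw.

```bash
python3 -m pendant '{"slide":[[0.018,0.137,0],[0.018,0.137,0],[0.018,0.137,0],[0.018,0.137,0],[0.018,0.137,0],[0.018,0.137,0],[0.018,0.137,0],[0.018,0.137,0],[0.018,0.137,0],[0.018,0.137,0]],"dr":[[0,0,0],[0,0,0],[0,0,0],[0,0,0],[0,0,0],[0,0,0],[0,0,0],[0,0,0],[0,0,0],[0,0,0]],"claw":[0.5,0.5,0.5,0.5,0.5,0.5,0.5,0.5,0.5,0.5]}' 60
python3 -m pendant '{"slide":[[0,0,0.1],[0,0,0],[0,0,0]],"dr":[[0,0,0],[0,0,0],[0,0,0]],"claw":[0.5,0.5,0.5]}' 60
python3 - <<'E'
from h import *
w=cam("wrist");g=arm.get_image("wrist")[:,:,::-1];cv2.imwrite("pics/w6.png",g)
s=arm.observe();M=R.from_rotvec(s["ee_rot"]).as_matrix();print(s["position"])
P=proj(w,[.5108,-.318,.061])[0];print(P)
x,y=P.astype(int);r=40
hsv=cv2.cvtColor(g,40)[y-r:y+r,x-r:x+r]
k,l,st,ce=cv2.connectedComponentsWithStats(((hsv[...,1]<50)&(hsv[...,2]>140)).astype(np.uint8))
for i in range(1,k):
  if st[i][4]>100:
    q=ce[i]+[x-r,y-r];p=ray(w,q,.061);print(st[i],q,p,(M.T@(p-s["position"])).round(4))
cv2.imwrite("pics/c7.png",cv2.resize(g[y-60:y+60,x-80:x+80],None,fx=5,fy=5,interpolation=2))
E
```

```text
clock: 9.35
position: [0.5112, -0.3199, 0.1746]
ee_rot: [-3.12, 0.357, 0.004]
force: [0.8, -1.3, -0.7]
width: 0.499
gripper_force: 0.0
clock: 9.65
position: [0.5117, -0.3172, 0.145]
ee_rot: [-3.119, 0.355, 0.005]
force: [-0.4, 0.3, 0.7]
width: 0.496
gripper_force: 0.0
[ 0.51258821 -0.31721545  0.14609371]
[317.62228063 206.00681267]
[ 69  11  11  34 139] [352.56115108 191.5971223 ] [ 0.51626206 -0.34738642  0.061     ] [0.0105 0.0287 0.085 ]
[ 27  29  27  26 488] [316.65983607 206.68032787] [ 0.5104209  -0.31712621  0.061     ] [-0.002   0.0005  0.0851]
[ 37  52  43  28 854] [338.56557377 234.34777518] [ 0.48310378 -0.32919444  0.061     ] [-0.0259  0.0184  0.0851]
[  7  68  23  12 128] [294.921875 241.015625] [ 0.48534675 -0.29293259  0.061     ] [-0.0319 -0.0175  0.0852]
```

```bash
python3 -m pendant '{"slide":[[-0.003,-0.002,0.12],[0,0,0.12],[0,0,0.06],[0,0,0.023],[0,0,0],[0,0,0]],"dr":[[0,0,0],[0,0,0],[0,0,0],[0,0,0],[0,0,0],[0,0,0]],"claw":[0.5,0.5,0.5,0.5,0.5,0.5]}' 60
python3 -m pendant '{"slide":[[0,0,0],[0,0,0],[0,0,0],[0,0,0],[0,0,0]],"dr":[[0,0,0],[0,0,0],[0,0,0],[0,0,0],[0,0,0]],"claw":[0,0,0,0,0]}' 50
```

```text
clock: 10.3
position: [0.5128, -0.318, 0.0509]
ee_rot: [3.121, -0.356, 0.003]
force: [0.1, -1.0, -0.8]
width: 0.503
gripper_force: 0.0
clock: 10.8
position: [0.5119, -0.3181, 0.0499]
ee_rot: [3.121, -0.357, 0.001]
force: [-0.6, 0.8, 4.4]
width: 0.219
gripper_force: 50.0
```

```bash
python3 -m pendant '{"slide":[[0,0,-0.08],[0,0,-0.14],[0,0,-0.14],[0.0065,-0.136,0],[0.0065,-0.136,0],[0.0065,-0.136,0],[0.0065,-0.136,0],[0.0065,-0.136,0],[0.0065,-0.136,0],[0.0065,-0.136,0]],"dr":[[0,0,0],[0,0,0],[0,0,0],[0,0,0],[0,0,0],[0,0,0],[0,0,0],[0,0,0],[0,0,0],[0,0,0]],"claw":[0,0,0,0,0,0,0,0,0,0]}' 50
python3 -m pendant '{"slide":[[0.0065,-0.136,0],[0.0065,-0.136,0],[0.0065,-0.136,0],[0,0,0],[0,0,0]],"dr":[[0,0,0],[0,0,0],[0,0,0],[0,0,0],[0,0,0]],"claw":[0,0,0,0,0]}' 50
python3 -c "
from h import *
print(shift([.6224,.0759,.105])/.3,arm.observe()['position'])"
```

```text
clock: 11.8
position: [0.5895, -0.0412, 0.1573]
ee_rot: [3.121, -0.357, -0.001]
force: [0.1, 0.1, -0.6]
width: 0.221
gripper_force: 50.0
clock: 12.3
position: [0.6225, 0.0764, 0.1569]
ee_rot: [3.122, -0.353, -0.001]
force: [-0.3, -0.8, -0.5]
width: 0.223
gripper_force: 50.0
[0.00022001 0.00181238 0.17295632] [0.62250259 0.0764456  0.15688682]
```

```bash
python3 -m pendant '{"slide":[[0,0.0015,0.1],[0,0,0.065],[0,0,0],[0,0,0]],"dr":[[0,0,0],[0,0,0],[0,0,0],[0,0,0]],"claw":[0,0,0,0]}' 50
python3 - <<'E'
from h import *
g=arm.get_image("wrist")[:,:,::-1];w=cam("wrist");s=arm.observe();M=R.from_rotvec(s["ee_rot"]).as_matrix()
print(s["position"])
for a in([0,0,.039],[0,.0045,.039],[.0045,0,.039],[.011,0,.005]):print(a,proj(w,s["position"]+M@a))
X=M[:,0];print("hole apparent",proj(w,np.array([.6212,.0752,.0533])))
cv2.imwrite("pics/c8.png",cv2.resize(g[160:310,220:420],None,fx=4,fy=4,interpolation=2))
E
```

```text
clock: 12.7
position: [0.6226, 0.0733, 0.1082]
ee_rot: [3.12, -0.36, -0.001]
force: [0.6, -0.0, -0.7]
width: 0.22
gripper_force: 50.0
[0.6232211  0.07373836 0.10886487]
[0, 0, 0.039] [[315.95225227 227.09385367]]
[0, 0.0045, 0.039] [[322.76328283 227.09037523]]
[0.0045, 0, 0.039] [[315.94143344 220.72385028]]
[0.011, 0, 0.005] [[315.69538326 232.0077046 ]]
hole apparent [[314.69026904 221.3309204 ]]
```

View pics/c8.png

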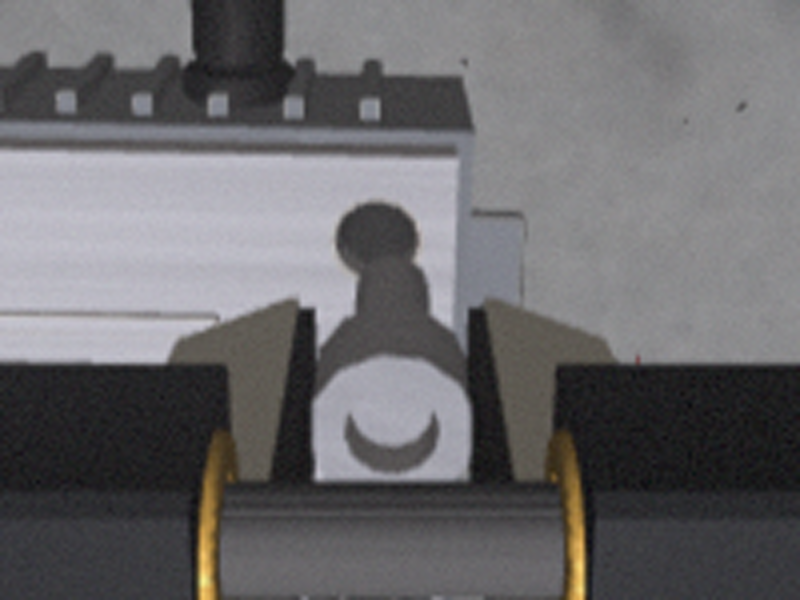

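The screw hangs upright, its shank foot at about (318,224) in the full image. The open hole is at (314,220). So I need a shift of about 2.5 mm in tool -y, plus a small x check.

```bash
python3 - <<'E'
from h import *
w=cam("wrist");p=[]
for i in range(1): s=arm.observe()
M=R.from_rotvec(s["ee_rot"]).as_matrix();T=lambda q:(M.T@(q-s["position"])).round(4)
print(s["position"],"hole",T(ray(w,(314,220),.0533)))
for a in([.0045,0,.039],[.006,0,.0375],[.0055,0,.038]):print(a,T(ray(w,(318,223.7),s["position"][2]-a[2])),proj(w,s["position"]+M@a))
E
```

```text
[0.6232211  0.07373836 0.10886487] hole [-0.0013 -0.0015  0.0556]
[0.0045, 0, 0.039] [0.0024 0.0014 0.039 ] [[315.94143344 220.72385028]]
[0.006, 0, 0.0375] [0.003  0.0013 0.0375] [[315.92931382 219.40006347]]
[0.0055, 0, 0.038] [0.0028 0.0013 0.038 ] [[315.93337787 219.84396726]]
```

```bash
python3 -m pendant '{"slide":[[0.001,-0.0083,0],[0,0,0.035],[0,0,0.02],[0,0,0.01],[0,0,0],[0,0,0]],"dr":[[0,0,0],[0,0,0],[0,0,0],[0,0,0],[0,0,0],[0,0,0]],"claw":[0,0,0,0,0,0]}' 50
python3 -c "
from h import *
s=arm.observe();print(R.from_rotvec(s['ee_rot']).as_matrix().T@s['force'],s['position'])"
```

```text
clock: 13.35
position: [0.6235, 0.077, 0.0883]
ee_rot: [3.121, -0.357, -0.0]
force: [-0.8, 0.5, 0.3]
width: 0.223
gripper_force: 50.0
[-0.91052125 -0.31810881 -0.31438133] [0.62354238 0.07699735 0.08834026]
```

```bash
python3 -m pendant '{"slide":[[0,0,0.012],[0,0,0.012],[0,0,0.01],[0,0,0],[0,0,0]],"dr":[[0,0,0],[0,0,0],[0,0,0],[0,0,0],[0,0,0]],"claw":[0,0,0,0,0]}' 50
python3 -c "
from h import *
s=arm.observe();print(R.from_rotvec(s['ee_rot']).as_matrix().T@s['force'],s['position'])"
```

```text
clock: 13.85
position: [0.6235, 0.077, 0.0781]
ee_rot: [3.121, -0.357, -0.0]
force: [-0.7, -0.1, 0.2]
width: 0.223
gripper_force: 50.0
[-0.62388737  0.221524   -0.21585905] [0.6234939  0.07698866 0.07809775]
```

Tip at about 39 mm with no contact force, so it is already in the housing. Continuing down to 1 mm above seat.

```bash
python3 -m pendant '{"slide":[[0,0,0.02],[0,0,0.02],[0,0,0.015],[0,0,0.005],[0,0,0],[0,0,0]],"dr":[[0,0,0],[0,0,0],[0,0,0],[0,0,0],[0,0,0],[0,0,0]],"claw":[0,0,0,0,0,0]}' 50
python3 -c "
from h import *
s=arm.observe();print(R.from_rotvec(s['ee_rot']).as_matrix().T@s['force'],s['position'])"
```

```text
clock: 14.45
position: [0.6236, 0.0771, 0.0603]
ee_rot: [3.121, -0.357, 0.0]
force: [-0.0, -0.9, -0.3]
width: 0.222
gripper_force: 50.0
[0.16523276 0.88369165 0.28678361] [0.62363177 0.07706058 0.06025796]
```

```bash
python3 -m pendant '{"slide":[[0,0,0.005],[0,0,0.003],[0,0,0],[0,0,0]],"dr":[[0,0,0],[0,0,0],[0,0,0],[0,0,0]],"claw":[0,0,0,0]}' 50
```

```text
clock: 14.85
position: [0.6239, 0.077, 0.0582]
ee_rot: [-3.121, 0.357, -0.001]
force: [0.2, -0.8, 2.9]
width: 0.217
gripper_force: 50.0
```

Contact at 58.2 mm, which is the expected seat. I'm releasing, rising and checking.

```bash
python3 -m pendant '{"slide":[[0,0,0],[0,0,0],[0,0,0],[0,0,0],[0,0,-0.05],[0,0,-0.12],[0,0,-0.13],[0,0,-0.12],[0,0,0],[0,0,0]],"dr":[[0,0,0],[0,0,0],[0,0,0],[0,0,0],[0,0,0],[0,0,0],[0,0,0],[0,0,0],[0,0,0],[0,0,0]],"claw":[0.45,0.45,0.45,0.45,0.45,0.45,0.45,0.45,0.45,0.45]}' 50
python3 - <<'E'
from h import *
g=arm.get_image("wrist")[:,:,::-1];w=cam("wrist");s=arm.observe();print(s["position"],s["width"])
cv2.imwrite("pics/c9.png",cv2.resize(g[100:310,180:460],None,fx=2.8,fy=2.8,interpolation=2))
# apparent head top and pin cap: seen circles vs projected if seated
b=cv2.GaussianBlur(cv2.cvtColor(g,6),(5,5),0)
B=np.array([-.0012,-.0008,0])
for n,P,r in(("screw",[.6226,.076,.0693],.011),("pin",[.5527,.0938,.0983],.008)):
    q=proj(w,np.array(P)+B)[0];R_=r*w[0][0,0]/(w[1][2]-P[2]);x,y=q.astype(int)
    x0,y0=max(x-30,0),max(y-30,0)
    c=cv2.HoughCircles(b[y0:y0+60,x0:x0+60],cv2.HOUGH_GRADIENT,1.5,30,param1=80,param2=12,minRadius=int(R_*.8),maxRadius=int(R_*1.25))
    print(n,q,R_,None if c is None else c[0][:2]+[x0,y0,0])
E
```

```text
clock: 15.85
position: [0.6242, 0.0771, 0.1857]
ee_rot: [-3.12, 0.357, -0.004]
force: [-0.5, -0.1, -0.7]
width: 0.45
gripper_force: 0.0
[0.62332109 0.07699692 0.18419957] 0.449754875662397
screw [318.73271718 196.20994457] 12.919049978999995 [[317.25       192.25        10.60000038]]
pin [317.02046849 285.34884831] 10.515542406630326 [[317.75       261.75        12.05000019]]
```

View pics/c9.png

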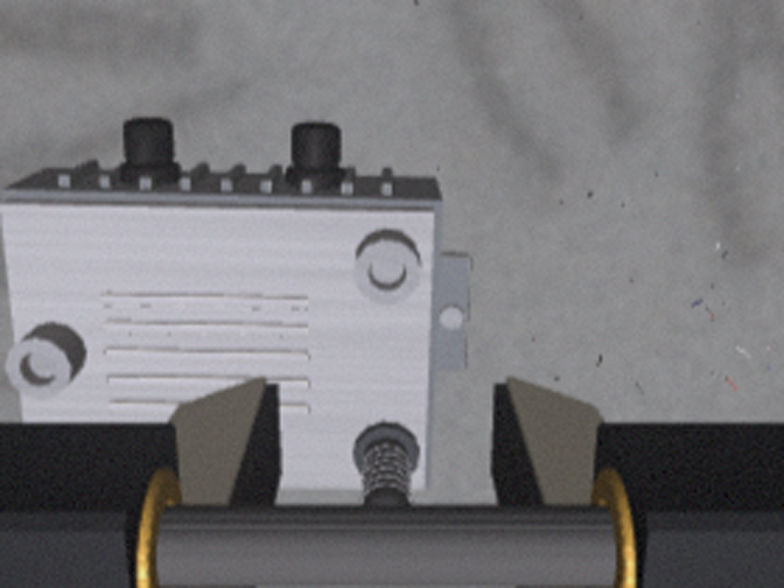

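The screw head sits flat on the cover at about (318,195). The pin collar rests on the cover at about (318,262), and the gripper is clear. Handing in.

```bash
python3 -c "
from cell import arm
print(arm.sign_off())"
```

```text
the job is handed in; nothing more can be done
None
```

The drift pin is fully home in the near hole with the cover in line, and the cap screw is fully home in the far hole. I handed in at about 16 s with the gripper clear; nothing else on the bench was touched as far as I could tell, though I did not re-photograph the bystanders.

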